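Lock the hinge rod of a jewellery tray with its spring clip

TASK

The steel hinge rod of the walnut jewellery tray has crept out at its big-headed end: push the head until the rod is fully home and its groove shows beyond the wooden lug at the other end. Then take the brass open clip from its little holder block and press it gently straight down, open side first, over that groove (the loose rod end sinks first) until you feel it snap and bottom fully home, and let go. Keep the glass flap shut and leave the bangle, saucer and comb where they lie.

Things in the scene. Friction and masses are not known exactly. Their poses are not given: they have to be found in the camera images.
- tray: Walnut tray, fixed, 150 (x) x 210 (y) x 46 mm. Origin: centre of underside. A hinge rod runs along tray y at tray x +87 mm, its head end 54 mm up, through two wooden lugs (13 mm thick, tops 67 mm up, x 62 to 103 mm, outer faces at y +105 and -105 mm). Groove end at tray -y, in an open fork; big head at +y. Never press tray, rod or flap with more than 30 N.
- rod (a joint): Sliding of the 14 mm steel hinge rod along its axis, m: 0 = fully home (hard stop), negative = out by that much towards tray +y. Starts 9 to 16 mm out, the groove hidden in the lug's fork. About 3 N of friction; stays where left. Must end within 2 mm of home; the clip goes in only then.
- flap (a joint): Hinge of the 5 mm glass flap about the rod, rad, 0 = shut, grows as its front edge rises. Starts shut and must stay shut (under 0.1). Its top is 52 mm above the counter; a low steel pull stands at its front edge, away from the rod.
- rod_head (a point): Centre of the outer face of the rod's big steel head (disc of 24 mm diameter, 6.5 mm thick, about 54 mm above the counter), facing tray +y; axes as the tray's. It moves with the rod; at tray y +114 mm when home, always 222.75 mm from the groove's centre.
- rod_groove (a point): Centre of the groove on the rod's axis, tray y -108.75 mm when home, axes near the tray's. Neck 10 mm across, groove 7.5 mm wide along the axis, between the lug and a 16 mm wide, 4 mm thick end flange. This rod end rides high in a worn fork: pressed down (2 to 4 N) it sinks several mm, a different amount each time, to a firm stop; only then can the clip spring in. It stays where left.
- holder: Small walnut block 64 (x) x 44 (y) x 20 mm, fixed, left or right of the tray. Origin: centre of underside; axes as the clip's at the start. The clip stands centred in a slot 25 x 8 mm in its top, its underside 8 mm above the counter.
- clip: Brass open clip, 55 mm tall, standing open side down, about 40 g. Origin: centre of underside. x across the opening, y its thickness (5 mm), z up. Grip tab 22 (x) x 9 (y) mm, from 29 to 56 mm up; below it a 25 mm wide bridge, then two sprung wire legs (24 mm overall) with a 6.5 mm mouth. Seated, clip x is parallel to tray x, either way round.
- clip_seat (a point): Point on the clip's centre line 13 mm above its underside that lies on the rod's axis when seated; axes as the clip's. Pressed over the neck, the legs touch first when it is 10 mm above the axis, spread against roughly 4 to 8 N, pull in by themselves past half way; then the bridge bottoms firmly. The legs' squeeze (up to 20 N) counts as pressing. Seated means within 1.5 mm of the axis.
- bangle: Silver bangle, 71 mm across, 7 mm thick, lying flat. Leave it.
- saucer: White porcelain saucer, 100 mm across, 13 mm high, two pearl studs in it. Leave it.
- comb: Black wide-tooth comb, 170 mm long (its y), 45 mm wide, 6 mm thick, lying flat. Leave it.

How it is judged (in metres and radians):
On the way, in this order (a step that is already met when the one before it is completed fails the run):
1. the hinge rod is pushed home while the clip is still away from the rod (value of joint rod above -0.0015 m and distance between clip_seat and rod_groove above 0.02 m), for 0.2 s.
2. the clip is snapped home in the groove (distance between clip_seat and rod_groove below 0.003 m and z of clip_seat in the frame of rod_groove below 0.0015 m and angle between the y axis of clip_seat and the y axis of rod_groove, either way round below 0.2 rad), for 0.2 s.
At the end, for the whole second after the job is handed in: The rod is within 2 mm of fully home; the clip sits in the groove with its seat point within 3 mm of the groove's centre and within 1.5 mm of the rod's axis in height, square to the rod within 0.2 rad, at rest and released; the flap is shut (all of step 2 and value of joint rod above -0.002 m and z of clip_seat in the frame of rod_groove above -0.0015 m and linear speed of clip below 0.02 m/s and value of joint flap below 0.1 rad); the robot touches nothing.
It fails at once if the clip is pressed on the tray or rod with more than 30 N (contact force between clip and tray above 30 N).
It fails at once if the robot presses the tray, rod or glass with more than 30 N (contact force between any of the fingers, the arm and tray above 30 N).
It fails at once if the glass flap is lifted (value of joint flap above 0.1 rad).
It fails at once if the bangle, saucer or comb is moved more than 20 mm (distance of any of bangle, saucer, comb from where it was at the start of the episode above 0.02 m).
It also fails if it takes over 70 s, if anything falls off the work surface, if the arm or the gripper's body presses on something with over 40 N, if the wrist force passes 120 N, or if a joint passes its speed limit or range.

ROBOT

A 6-joint arm with a two-finger parallel gripper is mounted at the origin on the work surface. World frame = base frame: x ahead of the robot, y to its left, z up, the work surface at z = 0. Lengths are in mm, angles in rad, forces in N, time in s.
With the tool pointing down it reaches from about 300 to 850 mm from the base axis. Payload 5.4 kg.
Tool frame: the origin (TCP) lies at the very end of the fingers, on their centre line; the grasp point (between the pads) lies 19 mm behind it (bot.grasp_offset is the distance from the TCP to the grasp point, in mm); z points along the fingers, x is the direction in which the jaws open and shut, and the axes are right-handed (so a half turn about z gives the same grasp; the last joint's range is limited). The gripper opens to 85 mm and grips with 20 to 120 N. Pads are 22 mm wide; open, the fingers measure 114 mm over their backs; the gripper's body (76 mm by 85 mm) begins 54 mm behind the grasp point. The pads swing forward as they close: fully open they stand 13 mm farther back than shut.
Start: joints at [-1.489, 0.158, 1.597, -0, 1.386, -0.21], TCP at [165.39, -550.683, 206.799] pointing down, gripper open.
Joint ranges: [-2.91, 2.91], [-0.94, 2.29], [0.18, 2.7], [-1.29, 4.43], [0.17, 2.64], [-3, 3]. Speed limits (rad/s): [2.57, 2.57, 3.14, 3.14, 3.14, 3.14].

INTERFACE

Orientations are given as a unit quaternion [w, x, y, z].
In Python, from station import telemetry, viewer, bot gives the robot as it stands.
- The arm moves only by the shell command python3 -m pendant 'ROWS' [FORCE]. ROWS is JSON, a list of rows, each a list of 5 numbers: the shift along the tool's x, y, z in units of 25 mm (1.0 is 25 mm), then the turn about the tool's z in units of 5 degrees (1.0 is 5 degrees), then the finger opening in mm, from 0 to 85.4. In form: [[tx, ty, tz, turn, gripper], ...]. A call has exactly 10 rows; each row shifts and turns the commanded pose from where the row before left it, along the tool's axes as they then stand; what a row does not reach is not made up. A row lasts 1/8 s, in which the tool goes at most 62.5 mm and 10.7 degrees, less where a joint would pass 70% of its speed; a pose out of reach is approached as far as the arm can. A call is refused whole if a number of a shift passes 1 or a number of a turn 1, either way. A call with a gripper value outside its range is refused whole. The fingers move at their own pace and stop on an object; FORCE is the grip in N (left out, the last holds). Time passes only in rows, so rows that do not move let the fingers close, or fill a call up. It gives the time, the measured TCP pose, the force and the opening at its end, in the units of the state.
- telemetry.observe(): the state, without advancing time (a new reading comes with each control period).
- viewer.camera(name): name is "scene" or "top" or "wrist"; returns the picture (480x640x3 uint8, red, green, blue); there is no depth.
- viewer.camera_model(name): a dict with "mtx" (3x3 intrinsics, pixels), "R" (3x3) and "t" (3): a world point X has camera coordinates R X + t; the wrist camera has in their place "hand_eye" (4x4, takes a point from camera to tool coordinates, whose origin is the TCP and whose axes are the tool frame's). Camera axes: x right, y down, z forward; pixel columns grow to the right and rows downward; lengths in mm; the calibration is good to about 2 mm. The wrist camera is an equidistant fisheye: a pixel r from the principal point sees the ray r / f radians off the axis. A picture is of the moment at which its call begins: read the wrist's pose just before it. camera_model takes no time and is no camera call.
- bot.sign_off(): hands the job in, once; it reports no verdict.
The state is a dict: "clock": time; "qpos": joint angles; "qd": joint speeds; "joint_efforts": joint torques, N m; "tool_pos": TCP position; "tool_rot": TCP orientation; "contact_force": force on the tool from outside, world axes, zero at the start; "torque": the same for the moment, N m; "finger_gap": finger opening in mm.
Only numpy, scipy, OpenCV 4.12 (cv2) and the standard library are available. Lean on these libraries where they do the work, as an engineer would, in place of code of your own. Each camera call takes 0.05 s, during which the arm holds its last target. There are 200 camera calls.

## Working session

There is one attempt and no reset: what is moved stays moved. The work goes in short steps, Python scripts to look and compute and a shell command to move; the robot and the scene stay as the last step left them, time stands still between calls to the robot, and variables do not carry over. Pictures are saved under pics/ and viewed, about 8 in all and at most 12, crops included, and the job is handed in when it is done.

```bash
mkdir -p pics; ls
python3 - <<'E'
from station import telemetry, viewer, bot
import cv2
for n in ["scene","top","wrist"]:
    im=viewer.camera(n); cv2.imwrite(f"pics/{n}0.png",im[:,:,::-1])
    m=viewer.camera_model(n); print(n,m)
print(telemetry.observe(), bot.grasp_offset)
E
```

```text
pics
scene {'mtx': array([[478.73678301,   0.        , 333.88968737],
       [  0.        , 478.73678301, 237.38007174],
       [  0.        ,   0.        ,   1.        ]]), 'R': array([[ 0.68382223,  0.72941855,  0.01832325],
       [ 0.49336222, -0.44372861, -0.7481301 ],
       [-0.53756942,  0.52062799, -0.66329904]]), 't': array([-441.71474229, -259.22907861, 1374.73051545])}
top {'mtx': array([[613.66033196,   0.        , 318.90918699],
       [  0.        , 613.66033196, 244.41670722],
       [  0.        ,   0.        ,   1.        ]]), 'R': array([[-0.00779399, -0.99993937, -0.00777873],
       [-0.99143143,  0.00874158, -0.13033536],
       [ 0.13039545,  0.00669624, -0.99143945]]), 't': array([  12.89014823,  641.77029292, 1151.95845323])}
wrist {'mtx': array([[371.64829954,   0.        , 319.12821024],
       [  0.        , 371.64829954, 242.96871427],
       [  0.        ,   0.        ,   1.        ]]), 'hand_eye': array([[ 9.99999199e-01,  9.75773756e-04, -8.06542590e-04,
        -4.88090991e-01],
       [-6.94328620e-04,  9.55471700e-01,  2.95081933e-01,
        -7.636
[... 187 characters left out ...]
lock': 0.15, 'qpos': array([-1.48910753e+00,  1.58929060e-01,  1.59794885e+00,  1.26749438e-05,
        1.38620932e+00, -2.10063470e-01]), 'qd': array([ 0.00237813, -0.00344887, -0.00444753, -0.00210222, -0.00299664,
        0.00099734]), 'joint_efforts': array([ 1.68696429e-04, -3.96377599e+01, -3.31784678e+01, -1.81993137e-04,
        5.44811963e-03,  1.56419986e-05]), 'tool_pos': array([ 165.34954829, -550.18582967,  206.02624928]), 'tool_rot': array([-5.65331361e-04,  8.02380187e-01, -5.96812765e-01, -4.88752242e-04]), 'contact_force': array([0.37320062, 0.02751056, 1.04335235]), 'torque': array([-0.05202172, -0.00957395,  0.0080994 ]), 'finger_gap': 85.70331275670107} 18.700000000000003
```

View pics/top0.png

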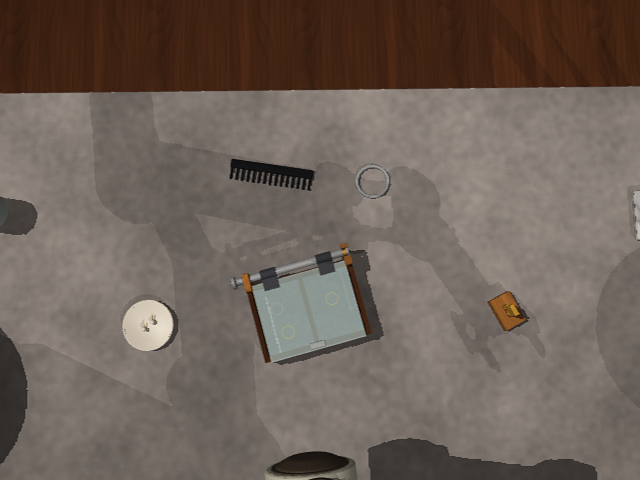

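View pics/scene0.png

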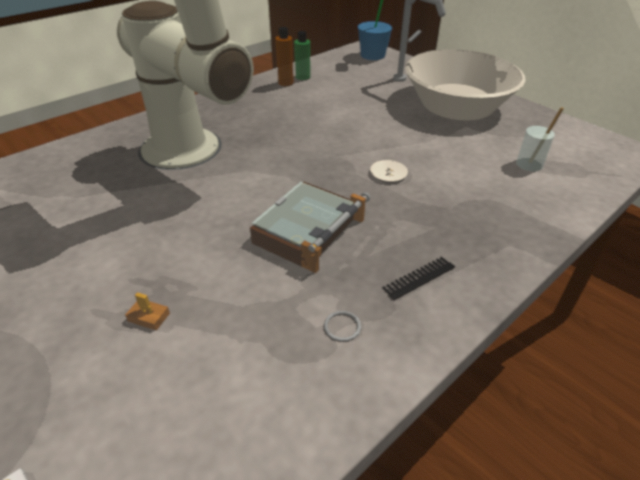

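```bash
cat > h.py <<'E'
import numpy as np, cv2
from station import telemetry, viewer, bot
from scipy.spatial.transform import Rotation as Ro
def Rt(s): q=s["tool_rot"]; return Ro.from_quat([q[1],q[2],q[3],q[0]]).as_matrix()
def ray(name,px,s=None):
    m=viewer.camera_model(name); K=m["mtx"]; v=np.array([(px[0]-K[0,2])/K[0,0],(px[1]-K[1,2])/K[1,1]])
    if name=="wrist":
        r=np.hypot(*v); d=np.array([*(v*np.sin(r)/max(r,1e-9)),np.cos(r)])
        H=m["hand_eye"]; R=Rt(s); return R@H[:3,3]+s["tool_pos"], R@H[:3,:3]@d
    R=m["R"]; return -R.T@m["t"], R.T@np.array([*v,1])
def onz(name,px,z,s=None):
    c,d=ray(name,px,s); return c+d*(z-c[2])/d[2]
def proj(name,X,s=None):
    m=viewer.camera_model(name); K=m["mtx"]; X=np.asarray(X,float)
    if name=="wrist":
        H=m["hand_eye"]; p=H[:3,:3].T@(Rt(s).T@(X-s["tool_pos"])-H[:3,3]); r=np.hypot(p[0],p[1]); th=np.arctan2(r,p[2]); v=p[:2]/r*th
    else:
        p=m["R"]@X+m["t"]; v=p[:2]/p[2]
    return np.array([K[0,0]*v[0]+K[0,2],K[1,1]*v[1]+K[1,2]])
def tri(a,b):
    A=np.zeros((3,3));y=np.zeros(3)
    for c,d in (a,b):
        d=d/np.linalg.norm(d);P=np.eye(3)-np.outer(d,d);A+=P;y+=P@c
    return np.linalg.solve(A,y)
def st():
    s=telemetry.observe(); R=Rt(s)
    print("t%.2f"%s["clock"],"tcp",s["tool_pos"].round(1),"xax",R[:,0].round(3),"zax",R[:,2].round(3),"F",s["contact_force"].round(1),"gap %.1f"%s["finger_gap"]); return s
E
python3 - <<'E'
from h import *
t=cv2.imread("pics/top0.png"); w=cv2.imread("pics/wrist0.png")
a=cv2.resize(t[235:375,225:385],None,fx=3,fy=3,interpolation=cv2.INTER_CUBIC)
b=cv2.resize(t[280:340,480:540],None,fx=5,fy=5,interpolation=cv2.INTER_CUBIC)
o=np.zeros((600,800,3),np.uint8);o[:420,:480]=a;o[:300,490:790]=b
o[310:595,490:800]=cv2.resize(w,(310,285)); cv2.imwrite("pics/c1.png",o)
for n,p,z in [("head",(235,283),54),("groove",(347,247),54),("holder",(508,311),20)]: print(n,onz("top",p,z))
E
```

```text
head [567.28218531 168.520861    54.        ]
groove [634.79355627 -46.53621446  54.        ]
holder [ 510.59199096 -359.88941596   20.        ]
```

View pics/c1.png

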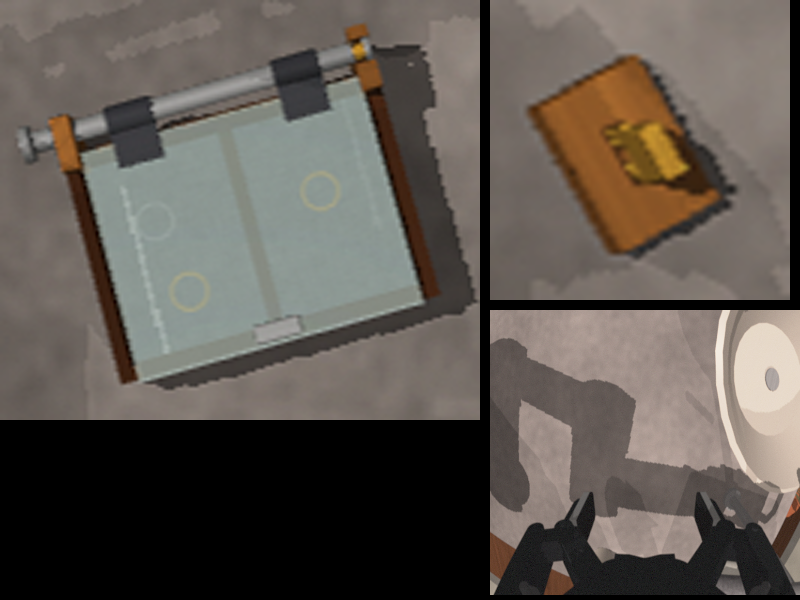

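The top view shows the rod head at about (232,283), the groove end at about (347,249) and the clip holder at about (508,311). The rod is clearly out. The clip's orientation still needs a close view, so I'll pass over the holder on the way.

```bash
python3 -m pendant '[[-0.25,-1,0,0,85],[-0.25,-1,0,0,85],[-0.25,-1,0,0,85],[-0.25,-1,0,0,85],[-0.25,-1,0,0,85],[-0.25,-1,0,0,85],[-0.25,-1,0,0,85],[-0.25,-1,0,0,85],[-0.25,-1,0,0,85],[-0.25,-1,0,0,85]]' && python3 -m pendant '[[-0.25,-1,0,0,85],[-0.25,-1,0,0,85],[-0.25,-1,0,0,85],[0,-0.6,0,0,85],[0,0,0,0,85],[0,0,0,0,85],[0,0,0,0,85],[0,0,0,0,85],[0,0,0,0,85],[0,0,0,0,85]]'
python3 - <<'E'
from h import *
import pickle
s=st(); im=viewer.camera("wrist")[:,:,::-1]; cv2.imwrite("pics/w1.png",im); pickle.dump(s,open("w1.pkl","wb"))
E
```

```text
clock: 1.4
tool_pos: [387.4, -418.2, 206.4]
tool_rot: [-0.0, 0.802, -0.597, -0.0]
contact_force: [-0.5, -0.1, 0.4]
finger_gap: 85.1
clock: 2.65
tool_pos: [467.6, -375.1, 206.8]
tool_rot: [0.0, 0.802, -0.597, 0.0]
contact_force: [0.3, 1.0, -0.3]
finger_gap: 85.1
t2.65 tcp [ 467.6 -375.1  206.8] xax [ 0.288 -0.958  0.   ] zax [ 0. -0. -1.] F [ 0.3  1.  -0.3] gap 85.1
```

View pics/w1.png

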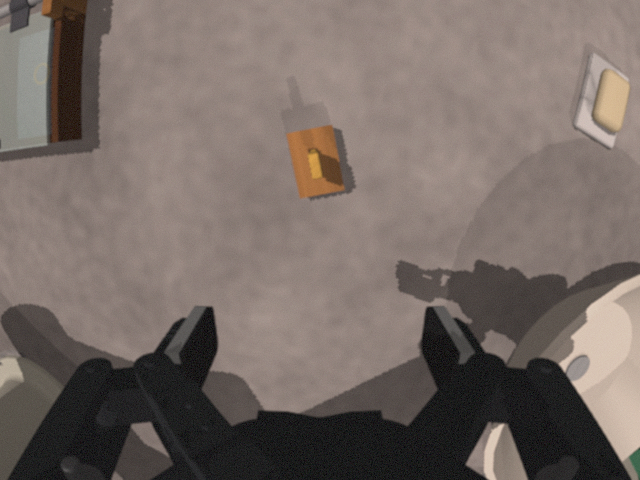

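The wrist view shows the holder's orange top at about (316,160), with the brass tab at (315,163).

```bash
python3 - <<'E'
from h import *
import pickle
s=pickle.load(open("w1.pkl","rb")); R=Rt(s)
im=cv2.imread("pics/w1.png"); hsv=cv2.cvtColor(im,cv2.COLOR_BGR2HSV)
roi=np.zeros(im.shape[:2],np.uint8); roi[100:215,260:370]=1
m=cv2.inRange(hsv,(5,120,80),(28,255,255))*roi
c=max(cv2.findContours(m,0,2)[0],key=cv2.contourArea)
P=np.array([onz("wrist",p,20,s)[:2] for p in c[:,0]],np.float32)
r=cv2.minAreaRect(P); b=cv2.boxPoints(r); print("holder",r); 
print(hsv[163,315],hsv[185,320],hsv[140,305])
y=cv2.inRange(hsv,(19,150,130),(32,255,255))*roi
c=max(cv2.findContours(y,0,2)[0],key=cv2.contourArea); print("brass",cv2.boundingRect(c),cv2.contourArea(c))
Q=np.array([onz("wrist",p,64,s)[:2] for p in c[:,0]],np.float32); print(cv2.minAreaRect(Q))
# top cam
im=cv2.imread("pics/top0.png"); hsv=cv2.cvtColor(im,cv2.COLOR_BGR2HSV)
roi=np.zeros(im.shape[:2],np.uint8); roi[280:340,480:540]=1
m=cv2.inRange(hsv,(5,120,80),(28,255,255))*roi
c=max(cv2.findContours(m,0,2)[0],key=cv2.contourArea)
P=np.array([onz("top",p,20)[:2] for p in c[:,0]],np.float32); print("top holder",cv2.minAreaRect(P))
print("tool xax deg",np.degrees(np.arctan2(R[1,0],R[0,0])))
E
python3 - <<'E'
import cv2
im=cv2.imread("pics/w1.png")[110:210,270:370]
cv2.imwrite("pics/c2.png",cv2.resize(im,None,fx=5,fy=5,interpolation=cv2.INTER_CUBIC))
E
```

```text
holder ((512.2557373046875, -357.1650390625), (63.58076858520508, 43.40827560424805), 27.88465690612793)
[ 17 163 205] [ 13 156 167] [ 13 152 156]
brass (318, 177, 1, 1) 0.0
((503.8417663574219, -362.4028625488281), (0.0, 0.0), 0.0)
top holder ((511.6376037597656, -356.790283203125), (65.36297607421875, 48.84673309326172), 27.828304290771484)
tool xax deg -73.28623322897108
```

View pics/c2.png

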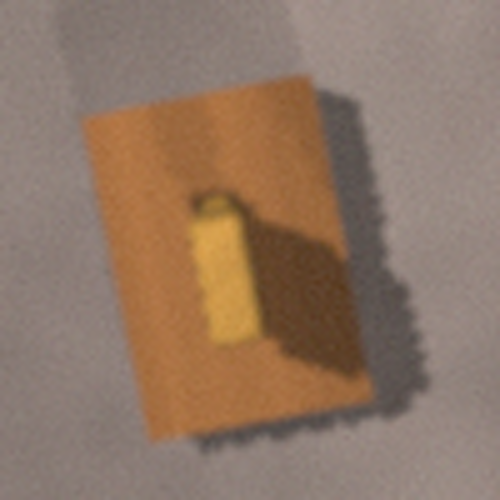

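```bash
python3 -m pendant '[[-1,-0.45,0,0,0],[-1,-0.45,0,0,0],[-1,-0.45,0,0,0],[-1,-0.45,0,0,0],[-1,-0.45,0,0,0],[-1,-0.45,0,0,0],[-1,-0.45,0,0,0],[-1,-0.45,0,0,0],[-1,-0.45,0,0,0],[-1,-0.45,0,0,0]]' && python3 -m pendant '[[-1,-0.45,0,0,0],[-1,-0.45,0,0,0],[-1,-0.45,0,0,0],[-1,-0.45,0,0,0],[-1,-0.45,0,0,0],[-1,-0.45,0,0,0],[-1,-0.45,0,0,0],[-1,-0.45,0,0,0],[-1,-0.45,0,0,0],[-1,-0.45,0,0,0]]' && python3 -m pendant '[[-1,-0.5,0,0,0],[-1,-0.5,0,0,0],[0,0,0.5,0,0],[0,0,0.5,0,0],[0,0,0.5,0,0],[0,0,0.5,0,0],[0,0,0,0,0],[0,0,0,0,0],[0,0,0,0,0],[0,0,0,0,0]]'
python3 - <<'E'
from h import *
import pickle
s=st(); im=viewer.camera("wrist")[:,:,::-1]; cv2.imwrite("pics/w2.png",im); pickle.dump(s,open("w2.pkl","wb"))
s0=pickle.load(open("w1.pkl","rb")); print("tab top",onz("wrist",(315.6,166),64,s0))
E
```

```text
clock: 3.95
tool_pos: [503.4, -101.6, 206.9]
tool_rot: [-0.0, 0.803, -0.597, 0.0]
contact_force: [0.7, 0.2, -0.1]
finger_gap: -0.1
clock: 5.2
tool_pos: [538.8, 170.2, 206.9]
tool_rot: [-0.0, 0.803, -0.596, 0.0]
contact_force: [-0.1, 0.4, 0.6]
finger_gap: -0.2
clock: 6.45
tool_pos: [549.2, 223.7, 157.3]
tool_rot: [-0.0, 0.802, -0.597, 0.0]
contact_force: [0.4, 0.1, -1.0]
finger_gap: 0.1
t6.45 tcp [549.2 223.7 157.3] xax [ 0.288 -0.958  0.   ] zax [ 0.001  0.    -1.   ] F [ 0.4  0.1 -1. ] gap 0.1
tab top [ 512.1510889  -357.82332117   64.        ]
```

View pics/w2.png

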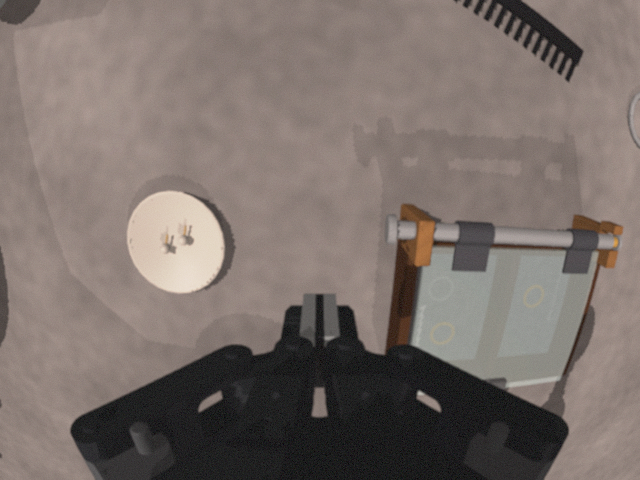

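The wrist view shows the rod head's outer face at about (388,229), the rod leaving the far lug near (618,241), and the saucer at about (176,242).

Run:
```python
from h import *
import pickle
s=pickle.load(open("w2.pkl","rb"))
a=onz("wrist",(388,229),54,s); b=onz("wrist",(566,238),54,s); r1=onz("wrist",(445,232),54,s)
print("wrist head",a,"rod",r1,b, np.degrees(np.arctan2(*(a-b)[[1,0]])), np.degrees(np.arctan2(*(r1-b)[[1,0]])))
a2=onz("top",(232,283.2),54); b2=onz("top",(225+345/3,235+52/3),54); print("top head",a2,"rod",b2,np.degrees(np.arctan2(*(a2-b2)[[1,0]])))
print("saucer",onz("top",(150,325),8))
# lug outer face top corners in wrist view (z 67)
for p in [(403,205),(434,218),(433,262),(414,266),(574,215),(621,226),(620,266)]: print(p,onz("wrist",p,67,s)[:2].round(1))
im=cv2.imread("pics/w2.png")[185:285,370:640]
cv2.imwrite("pics/c3.png",cv2.resize(im,None,fx=2.9,fy=2.9,interpolation=cv2.INTER_CUBIC))
```

```text
wrist head [568.0592165  175.36461129  54.        ] rod [579.37924717 130.45491811  54.        ] [610.28294403  12.8529285   54.        ] 104.56453644207491 104.72342361812062
top head [566.94735075 174.26006375  54.        ] rod [624.57778128 -32.94282391  54.        ] 105.54312464340835
saucer [489.00541468 342.11077879   8.        ]
(403, 205) [590.7 174.2]
(434, 218) [588.8 148.3]
(433, 262) [556.6 136.2]
(414, 266) [549.4 149.6]
(574, 215) [631.7  25. ]
(621, 226) [642.3 -38.9]
(620, 266) [607.6 -60.8]
```

View pics/c3.png

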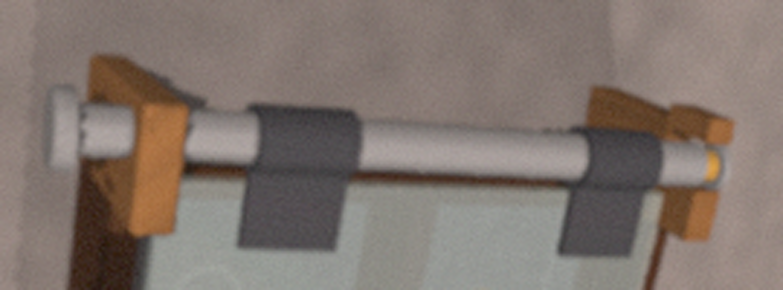

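```bash
python3 -m pendant '[[0,-0.2,1,0,0],[0,0,1,0,0],[0,0,1,0,0],[0,0,1,0,0],[0,0,0.44,0,0],[0,0,0,0,0],[0.3,0,0,0,0],[0.3,0,0,0,0],[0.3,0,0,0,0],[0,0,0,0,0]]' && python3 -m pendant '[[0.1,0,0,0,0],[0.1,0,0,0,0],[0.1,0,0,0,0],[0.1,0,0,0,0],[0,0,0,0,0],[0,0,0,0,0],[0,0,0,0,0],[0,0,0,0,0],[0,0,0,0,0],[0,0,0,0,0]]'
python3 - <<'E'
from h import *
import pickle
s=st(); im=viewer.camera("wrist")[:,:,::-1]; cv2.imwrite("pics/w3.png",im); pickle.dump(s,open("w3.pkl","wb"))
E
```

```text
clock: 7.75
tool_pos: [560.6, 202.8, 46.1]
tool_rot: [-0.0, 0.802, -0.597, 0.0]
contact_force: [-0.2, 0.2, 0.4]
finger_gap: 0.1
clock: 9.0
tool_pos: [563.0, 193.9, 45.8]
tool_rot: [0.0, 0.802, -0.597, -0.0]
contact_force: [-0.6, -0.0, 0.1]
finger_gap: -0.0
t9.00 tcp [563.  193.9  45.8] xax [ 0.288 -0.958 -0.   ] zax [-0.  0. -1.] F [-0.6 -0.   0.1] gap -0.0
```

View pics/w3.png

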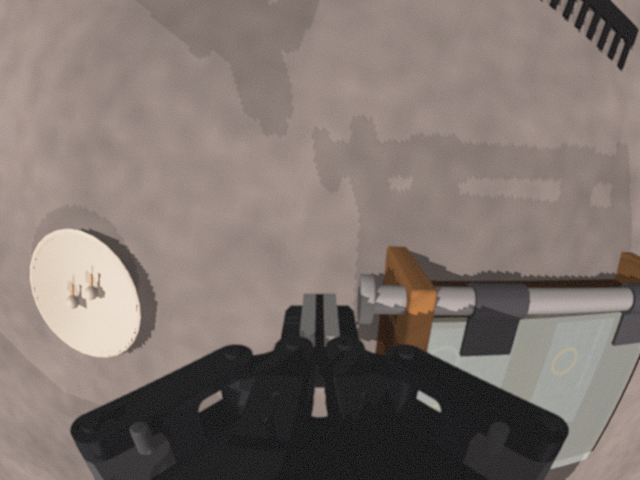

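The fingertips are at about (320,300), with the head just right of them at (366,298) and no contact yet. I'll check the lateral offset and gap before pushing.

```bash
python3 - <<'E'
from h import *
import pickle
s=pickle.load(open("w3.pkl","rb"));R=Rt(s)
for p in [(359,275),(359,323),(366,298),(338,320),(412,300)]: print(p,(R.T@(onz("wrist",p,54,s)-s["tool_pos"])).round(1))
E
python3 -m pendant '[[0.1,0,0,0,0],[0.1,0,0,0,0],[0.1,0,0,0,0],[0.1,0,0,0,0],[0,0,0,0,0],[0.1,0,0,0,0],[0.1,0,0,0,0],[0,0,0,0,0],[0,0,0,0,0],[0,0,0,0,0]]'
```

```text
(359, 275) [ 17.8 -11.9  -8.2]
(359, 323) [18.9 13.6 -8.2]
(366, 298) [21.6 -0.1 -8.2]
(338, 320) [ 8.6 11.8 -8.2]
(412, 300) [44.3  1.5 -8.2]
clock: 10.3
tool_pos: [567.3, 179.6, 45.8]
tool_rot: [-0.0, 0.802, -0.597, -0.0]
contact_force: [0.2, 0.1, 0.4]
finger_gap: -0.3
```

```bash
python3 -m pendant '[[0.1,0,0,0,0],[0.1,0,0,0,0],[0.05,0,0,0,0],[0.05,0,0,0,0],[0.05,0,0,0,0],[0.05,0,0,0,0],[0.05,0,0,0,0],[0.05,0,0,0,0],[0.05,0,0,0,0],[0.05,0,0,0,0]]'
```

```text
clock: 11.55
tool_pos: [571.6, 165.1, 45.8]
tool_rot: [-0.0, 0.802, -0.597, -0.0]
contact_force: [-0.0, 0.1, -0.3]
finger_gap: 0.1
```

Run:
```python
from h import *
import pickle
s=st(); im=viewer.camera("wrist")[:,:,::-1]; cv2.imwrite("pics/w4.png",im); pickle.dump(s,open("w4.pkl","wb"))
t=viewer.camera("top")[:,:,::-1]
o=np.zeros((600,640,3),np.uint8); o[:300]=im[180:480]; o[300:600,:640]=cv2.resize(t[235:310,220:380],(640,300),interpolation=cv2.INTER_CUBIC); cv2.imwrite("pics/c4.png",o)
```

```text
t11.55 tcp [571.6 165.1  45.8] xax [ 0.288 -0.958 -0.   ] zax [-0.  0. -1.] F [-0.   0.1 -0.3] gap 0.1
```

View pics/c4.png

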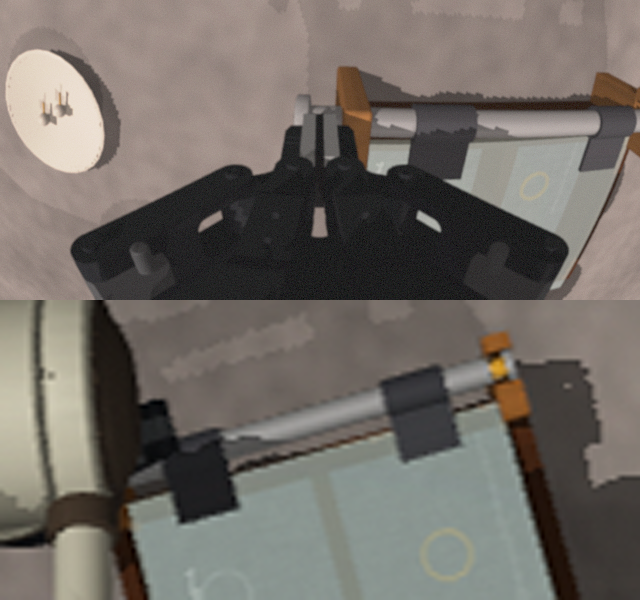

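```bash
python3 - <<'E'
from h import *
import pickle
s=pickle.load(open("w4.pkl","rb"));R=Rt(s)
for p in [(0,-11,0),(0,0,0),(0,11,0),(0,-11,-8),(0,-11,-20),(0,-11,-30),(9,-11,0)]: print(p,proj("wrist",s["tool_pos"]+R@np.array(p),s).round(0))
for p in [(304,276),(304,298),(299,290),(340,255)]: print(p,[(z,(R.T@(onz("wrist",p,z,s)-s["tool_pos"])).round(1)) for z in (54,66)])
E
python3 - <<'E'
import cv2
im=cv2.imread("pics/w4.png")[240:370,250:410]
cv2.imwrite("pics/c5.png",cv2.resize(im,None,fx=4,fy=4,interpolation=cv2.INTER_CUBIC))
E
```

```text
(0, -11, 0) [320. 270.]
(0, 0, 0) [320. 291.]
(0, 11, 0) [320. 311.]
(0, -11, -8) [320. 277.]
(0, -11, -20) [321. 287.]
(0, -11, -30) [321. 297.]
(9, -11, 0) [339. 270.]
(304, 276) [(54, array([ -7.6, -11.4,  -8.2])), (66, array([ -7.1, -16.3, -20.2]))]
(304, 298) [(54, array([-7.7, -0.1, -8.2])), (66, array([ -7.2,  -5.9, -20.2]))]
(299, 290) [(54, array([-10. ,  -4.3,  -8.2])), (66, array([ -9.3,  -9.7, -20.2]))]
(340, 255) [(54, array([  8.8, -21.7,  -8.2])), (66, array([  8.1, -25.8, -20.2]))]
```

View pics/c5.png

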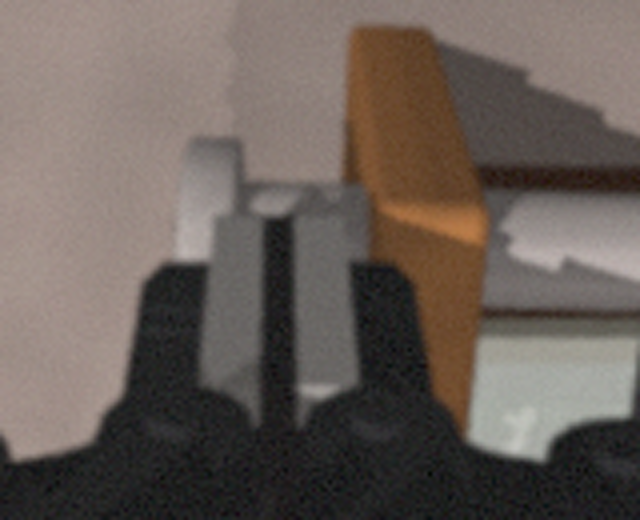

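The fingers passed above the head: the picture shows the head behind them at the same place as before, and there was no force. The closed tips must end well short of the nominal TCP. I'll back off, go lower and push again.

```bash
python3 -m pendant '[[0,0,-1,0,0],[-0.75,0,0,0,0],[-0.75,0,0,0,0],[0,0,0,0,0],[0,0,1,0,0],[0,0,1,0,0],[0,0,0,0,0],[0,0,0,0,0],[0,0,0,0,0],[0,0,0,0,0]]'
python3 - <<'E'
from h import *
import pickle
s=st(); im=viewer.camera("wrist")[:,:,::-1]; cv2.imwrite("pics/w5.png",im); pickle.dump(s,open("w5.pkl","wb"))
cv2.imwrite("pics/c6.png",cv2.resize(im[210:370,240:440],None,fx=3.5,fy=3.5))
for n in ("w1",):
    s1=pickle.load(open(n+".pkl","rb")); R=Rt(s1)
    for z in (0,-13,-20,-30,-40): print(z,[proj("wrist",s1["tool_pos"]+R@np.array([-42.5,y,z]),s1).round(0) for y in (-11,0,11)])
E
```

```text
clock: 12.9
tool_pos: [561.6, 201.2, 21.8]
tool_rot: [-0.001, 0.802, -0.597, 0.001]
contact_force: [1.0, -0.4, 0.1]
finger_gap: 0.3
t12.90 tcp [561.6 201.2  21.8] xax [ 0.288 -0.958  0.   ] zax [ 0.002  0.    -1.   ] F [ 1.  -0.4  0.1] gap 0.3
0 [array([234., 270.]), array([236., 290.]), array([237., 310.])]
-13 [array([228., 280.]), array([230., 302.]), array([232., 322.])]
-20 [array([224., 286.]), array([227., 308.]), array([229., 329.])]
-30 [array([219., 296.]), array([221., 319.]), array([224., 340.])]
-40 [array([212., 306.]), array([216., 331.]), array([219., 353.])]
```

View pics/c6.png

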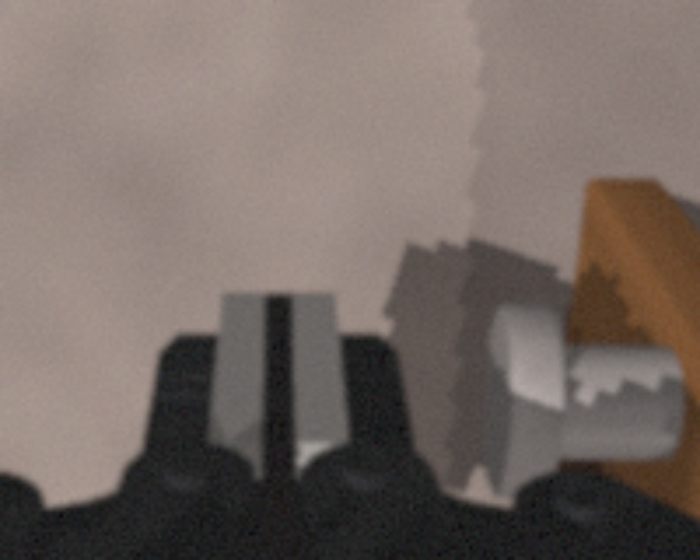

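```bash
python3 -m pendant '[[0,0,0.45,0,0],[0,0,0,0,0],[0.1,0,0,0,0],[0.1,0,0,0,0],[0.1,0,0,0,0],[0.1,0,0,0,0],[0.05,0,0,0,0],[0.05,0,0,0,0],[0.05,0,0,0,0],[0.05,0,0,0,0]]' && python3 -m pendant '[[0.05,0,0,0,0],[0.05,0,0,0,0],[0.05,0,0,0,0],[0.05,0,0,0,0],[0,0,0,0,0],[0,0,0,0,0],[0,0,0,0,0],[0,0,0,0,0],[0,0,0,0,0],[0,0,0,0,0]]'
python3 -c "
from h import *
im=viewer.camera('wrist')[:,:,::-1]; cv2.imwrite('pics/w6.png',im)
import pickle; s=st(); R=Rt(s)
# head left edge estimate: bright pixels columns
g=cv2.cvtColor(im,cv2.COLOR_BGR2GRAY); print(g[315,330:430:2])"
```

```text
clock: 14.2
tool_pos: [565.0, 187.1, 9.7]
tool_rot: [-0.0, 0.802, -0.597, -0.0]
contact_force: [-1.6, 3.2, 1.0]
finger_gap: -0.1
clock: 15.45
tool_pos: [566.7, 181.8, 9.5]
tool_rot: [0.0, 0.802, -0.597, 0.0]
contact_force: [-0.6, 0.9, 0.8]
finger_gap: 0.1
t15.50 tcp [566.7 181.8   9.5] xax [ 0.288 -0.958  0.   ] zax [ 0. -0. -1.] F [-0.4  0.5 -0.1] gap 0.0
[112 104 109  96  52  28  27  14  37  32  27  31  57  80 109 121 118 112
 112 112 106 106  99  73  67  62  65  59  66  87 102  95  93  88  83  82
  79  76  83  74  79  74  75  75  74  74  60  42  41  36]
```

```bash
python3 -m pendant '[[0.04,0,0,0,0],[0.04,0,0,0,0],[0.04,0,0,0,0],[0.04,0,0,0,0],[0.04,0,0,0,0],[0,0,0,0,0],[0,0,0,0,0],[0,0,0,0,0],[0,0,0,0,0],[0,0,0,0,0]]'; python3 -m pendant '[[0.03,0,0,0,0],[0.03,0,0,0,0],[0.03,0,0,0,0],[0.03,0,0,0,0],[0,0,0,0,0],[0,0,0,0,0],[0,0,0,0,0],[0,0,0,0,0],[0,0,0,0,0],[0,0,0,0,0]]'
python3 - <<'E'
from h import *
im=viewer.camera('wrist')[:,:,::-1]; cv2.imwrite('pics/w7.png',im)
import pickle; s=st(); pickle.dump(s,open("w7.pkl","wb"))
cv2.imwrite("pics/c7.png",cv2.resize(im[200:400,240:640],None,fx=2,fy=2))
E
```

```text
clock: 16.75
tool_pos: [567.8, 177.7, 9.6]
tool_rot: [-0.0, 0.802, -0.597, -0.0]
contact_force: [-2.4, 5.1, 3.3]
finger_gap: -0.1
clock: 18.0
tool_pos: [567.8, 177.5, 9.7]
tool_rot: [-0.002, 0.802, -0.597, -0.002]
contact_force: [-5.0, 13.4, 4.0]
finger_gap: 0.2
t18.05 tcp [567.8 177.5   9.6] xax [ 0.287 -0.958 -0.005] zax [-0.002  0.005 -1.   ] F [-5.2 14.5  3.5] gap -0.2
```

View pics/c7.png

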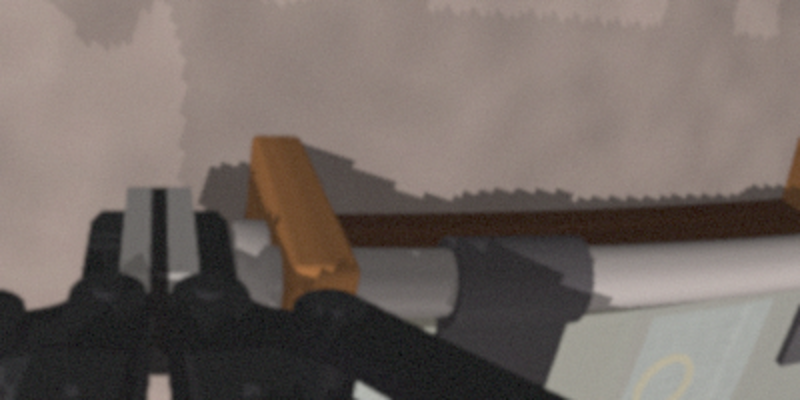

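The force rose to about 14 N against a firm stop after roughly 11–12 mm of travel, and the head sits close to the lug, so the rod is probably home. I have used my 12 views, so the remaining checks will be numeric. Next I'll retreat and measure the head and groove.

```bash
python3 -m pendant '[[-1,0,0,0,0],[0,0,-1,0,0],[0,0,-1,0,0],[0,0,-1,0,0],[0,0,-1,0,0],[0,0,-1,0,0],[0,0,-1,0,0],[0,0,0,0,0],[0,0,0,0,0],[0,0,0,0,0]]'
python3 - <<'E'
from h import *
import pickle
s=st(); im=viewer.camera('wrist')[:,:,::-1]; cv2.imwrite('pics/w8.png',im); pickle.dump(s,open("w8.pkl","wb"))
E
python3 -m pendant '[[1,0.23,0,0,85],[1,0.23,0,0,85],[1,0.23,0,0,85],[1,0.23,0,0,85],[1,0.23,0,0,85],[1,0.23,0,0,85],[1,0.23,0,0,85],[1,0.23,0,0,85],[1,0.23,0,0,85],[1,0.23,0,0,85]]'; python3 -m pendant '[[0.4,0,0,0.3,85],[0,0,0,0,85],[0,0,0,0,85],[0,0,0,0,85],[0,0,0,0,85],[0,0,0,0,85],[0,0,0,0,85],[0,0,0,0,85],[0,0,0,0,85],[0,0,0,0,85]]'
python3 - <<'E'
from h import *
import pickle
s=st(); im=viewer.camera('wrist')[:,:,::-1]; cv2.imwrite('pics/w9.png',im); pickle.dump(s,open("w9.pkl","wb"))
t=viewer.camera('top')[:,:,::-1]; cv2.imwrite('pics/top9.png',t)
g=proj("wrist",(628.6,-51.7,54),s); print("exp groove px",g)
hsv=cv2.cvtColor(im,cv2.COLOR_BGR2HSV)
x0,y0=int(g[0])-60,int(g[1])-50
def show(img,x0,y0,w,h):
    hs=cv2.cvtColor(img,cv2.COLOR_BGR2HSV)
    for y in range(y0,y0+h,4):
        r=""
        for x in range(x0,x0+w,3):
            H,S,V=hs[y,x]
            r+= ("Y" if H>=19 else "o") if (S>110 and 4<H<33 and V>60) else ("#" if V>150 and S<40 else "+" if S<45 and V>90 else "-" if S<60 else ".")
        print(y,r)
print(x0); show(im,x0,y0,150,100)
E
```

```text
clock: 19.3
tool_pos: [560.8, 197.9, 157.8]
tool_rot: [0.001, 0.802, -0.597, -0.001]
contact_force: [-0.9, -0.0, 0.2]
finger_gap: -0.0
t19.30 tcp [560.8 197.9 157.8] xax [ 0.288 -0.958 -0.   ] zax [-0.003 -0.001 -1.   ] F [-0.9 -0.   0.2] gap -0.0
clock: 20.6
tool_pos: [578.1, -58.5, 158.7]
tool_rot: [0.0, 0.802, -0.597, -0.001]
contact_force: [0.6, 0.3, 0.1]
finger_gap: 84.7
clock: 21.85
tool_pos: [581.4, -67.4, 159.5]
tool_rot: [-0.0, 0.794, -0.607, -0.0]
contact_force: [0.6, -0.9, -0.2]
finger_gap: 84.8
t21.85 tcp [581.4 -67.4 159.5] xax [ 0.262 -0.965 -0.   ] zax [ 0.  0. -1.] F [ 0.6 -0.9 -0.2] gap 84.8
exp groove px [316.4746138 167.9720419]
256
117 +++++++++++++++++++#++++++++++++++##########+##+++
121 ++++++++++++++++++++++++++++++++++++++++#++###++++
125 ++++++++++++++++++++++++++++++##++#+#++++#####++++
129 +++++++++++++++++++++++++++++###++##++++++#+#++###
133 ++++++++++++++++++++++++++++++#+####+######++####+
137 +++++++++++++++++++++++++++++#+++++#+###+#++++####
141 +++++++++++++++++++++++++++++++###+#########++++#+
145 +++++++++++++.---++++++++++++#++++++##++####+#+##+

[... 234 characters left out ...]
####++#+oooo#+--++--++++##-++#####+#+#+#
169 -+################oooo#+--++++++++####+#+#########
173 -+################oooo#+--+-++++++++++#+###+####+#
177 --++++++++++++++++...+++--+-+++++++--++##+####+###
181 --..........ooooooo+++++----++++++++-+###########+
185 ----------.-ooooooo--+-+--------+--+--+###########
189 --++++++++++ooooooo-++-+----+-+++++-+++#+########+
193 --++++++++++ooooooo+---+-+++-++-++#+##+####++##++#
197 --+###+#####.oooooo--++---+--+--++###############+
201 --+#########.oooooo---+++-+-+-+++####+#+###+++##+#
205 --+##########-.oooo---+----++-+++#########+#+#####
209 --+####+##++#+-oooo-----+++-++++++++##++#+#++++##+
213 ++###+#######+-oooo----++++++##++#######+++#+##+##
```

Run:
```python
from h import *
import pickle
s=pickle.load(open("w9.pkl","rb")); im=cv2.imread("pics/w9.png"); hsv=cv2.cvtColor(im,cv2.COLOR_BGR2HSV)
print(hsv[170,300:330:1].tolist())
roi=np.zeros(im.shape[:2],np.uint8); roi[162:178,308:328]=1
m=cv2.inRange(hsv,(10,110,90),(33,255,255))*roi; ys,xs=np.nonzero(m); print("groove px",xs.min(),xs.max(),ys.min(),ys.max(),xs.mean(),ys.mean())
for z in (54,58,60): print(z,onz("wrist",(xs.mean(),ys.mean()),z,s).round(1), (Rt(s).T@(onz("wrist",(xs.mean(),ys.mean()),z,s)-s["tool_pos"])).round(1))
def onzt(p,z): return (Rt(s).T@(onz("wrist",p,z,s)-s["tool_pos"])).round(1)
print("groove edges tool x at z59",onzt((xs.min()-.5,169),59),onzt((xs.max()+.5,169),59),"lug outer top edge z67",onzt((313,200),67))
# rod edges along columns
g=hsv[:,:,2].astype(int)
C=[]
for x in range(60,290,10):
    y0=int(150); col=hsv[130:215,x]; C.append((x,"".join('#' if (c[2]>150 and c[1]<30) else '+' if c[1]<30 else '.' for c in col[::2])))
for c in C: print(*c)
t=cv2.imread("pics/top9.png"); ht=cv2.cvtColor(t,cv2.COLOR_BGR2HSV)
for y in range(242,258): print(y,[tuple(v) for v in ht[y,340:356].tolist()][::1] if y in(248,250,252) else "")
```

```text
[[13, 18, 170], [9, 15, 170], [11, 20, 175], [6, 15, 172], [15, 18, 169], [7, 13, 171], [3, 18, 174], [5, 17, 166], [11, 31, 158], [16, 93, 154], [18, 152, 170], [18, 162, 190], [18, 166, 211], [18, 162, 216], [18, 163, 217], [18, 167, 214], [18, 160, 219], [18, 162, 217], [17, 150, 211], [15, 110, 190], [14, 53, 172], [10, 18, 170], [5, 18, 174], [11, 16, 174], [8, 17, 165], [7, 18, 130], [6, 28, 91], [13, 28, 82], [10, 41, 94], [4, 42, 92]]
groove px 310 319 162 177 314.22857142857146 169.21428571428572
54 [627.3 -50.4  54. ] [ -4.4 -48.7 105.5]
58 [627.7 -50.3  58. ] [ -4.3 -49.1 101.5]
60 [627.9 -50.3  60. ] [ -4.3 -49.3  99.5]
groove edges tool x at z59 [ -7.7 -49.4 100.5] [ -0.5 -49.4 100.5] lug outer top edge z67 [ -5.1 -28.1  92.5]
60 ...........................++++............
70 ...........................................
80 ....................+++###++...............
90 ....................++####++...+++++#++++++
100 .....+......+.....+++++++++++++++++++++++++
110 ...................++++++++++++++++++++++++
120 .................++++++++++++++++++++++++++
130 ..............
[... 843 characters left out ...]
(23, 33, 131), (25, 33, 179), (25, 35, 190), (26, 36, 190), (25, 35, 189), (24, 37, 191), (24, 37, 192), (25, 37, 192), (25, 37, 192), (24, 36, 192), (24, 35, 192), (25, 33, 191)]
249 
250 [(24, 39, 132), (26, 39, 98), (21, 16, 111), (25, 14, 111), (25, 36, 156), (25, 35, 184), (24, 37, 187), (23, 35, 187), (24, 37, 187), (24, 34, 187), (24, 34, 187), (24, 35, 188), (24, 35, 188), (26, 36, 190), (25, 35, 189), (24, 37, 191)]
251 
252 [(24, 42, 114), (25, 33, 92), (23, 9, 119), (24, 26, 154), (23, 39, 177), (23, 37, 184), (24, 36, 183), (23, 37, 185), (23, 37, 185), (25, 39, 185), (24, 37, 185), (24, 36, 186), (24, 34, 185), (23, 35, 187), (23, 35, 187), (23, 35, 188)]
253 
254 
255 
256 
257
```

The gold groove is now fully exposed beyond the lug. I measure its visible width as about 7.2 mm, which means the rod is home. The groove is at about (627.8, -50.3). Next is the clip.

```bash
python3 -m pendant '[[1,0.57,0,0,85],[1,0.57,0,0,85],[1,0.57,0,0,85],[1,0.57,0,0,85],[1,0.57,0,0,85],[1,0.57,0,0,85],[1,0.57,0,0,85],[1,0.57,0,0,85],[1,0.57,0,0,85],[1,0.57,0,0,85]]' >/dev/null; python3 -m pendant '[[0.47,0,0,0,85],[0,0,0,-1,85],[0,0,0,-1,85],[0,0,0,-0.54,85],[0,0,0,0,85],[0,0,0,0,85],[0,0,0,0,85],[0,0,0,0,85],[0,0,0,0,85],[0,0,0,0,85]]'
python3 - <<'E'
from h import *
import pickle
s9=pickle.load(open("w9.pkl","rb")); a,b=[onz("wrist",p,56,s9) for p in((140,174),(280,169))]; print("rod dir deg",np.degrees(np.arctan2(*(b-a)[[1,0]])))
s=st(); im=viewer.camera('wrist')[:,:,::-1]; cv2.imwrite('pics/w10.png',im); pickle.dump(s,open("w10.pkl","wb"))
hs=cv2.cvtColor(im,cv2.COLOR_BGR2HSV); R=Rt(s)
g=proj("wrist",(512.3,-357.4,64),s); print("exp tab px",g)
m=cv2.inRange(hs,(4,100,60),(33,255,255))
x0,y0=int(g[0])-70,int(g[1])-70
for y in range(y0,y0+140,5):
    print(y,"".join(("Y" if hs[y,x,0]>=16 and hs[y,x,2]>120 else "o") if m[y,x] else "." for x in range(x0,x0+140,3)))
print(x0,"tool xax deg",np.degrees(np.arctan2(R[1,0],R[0,0])))
c=max(cv2.findContours(m,0,2)[0],key=cv2.contourArea)
P=np.array([onz("wrist",p,20,s)[:2] for p in c[:,0]],np.float32); print(cv2.minAreaRect(P))
E
```

```text
clock: 24.45
tool_pos: [512.6, -357.3, 159.5]
tool_rot: [0.0, 0.857, -0.516, -0.0]
contact_force: [-0.0, 0.2, -0.4]
finger_gap: 85.0
rod dir deg -74.9539278695819
t24.45 tcp [ 512.6 -357.3  159.5] xax [ 0.468 -0.884 -0.   ] zax [-0.  0. -1.] F [-0.   0.2 -0.4] gap 85.0
exp tab px [319.72504344 237.45601204]
167 ...............................................
172 ...............................................
177 ...............................................
182 ...............................................
187 ...............oooooooooooooooooo..............
192 ...............oooooooooooooooooo..............
197 ...............oooooooooooooooooo..............
202 ...............oooooooooooooooooo..............
207 ...............oooooooooooooooooo..............
212 ...............ooooooooYYoooooooo..............
217 ...............oooooooYoooooooooo..............
222 ...............oooooooYYYYooooooo..............
227 ...............oooooooYYYYooooooo..............
232 ...............oooooooYYYYooooooo..............
237 ...............oooooooYYYYoooooo...............
242 ................ooooooYYYYoooooo...............
247 ................ooooooYYYYoooooo...............
252 ................oooooooooooooooo...............
257 ................oooooooooooooooo...............
262 ...............................................
267 ...............................................
272 ...............................................
277 ...............................................
282 ...............................................
287 ...............................................
292 ...............................................
297 ...............................................
302 ...............................................
249 tool xax deg -62.087033513791766
((513.334716796875, -356.503173828125), (66.08269500732422, 43.873695373535156), 28.30731964111328)
```

```bash
python3 -m pendant '[[0,0,1,0,85],[0,0,1,0,85],[0,0,1,0,85],[0,0,1,0,85],[0,0,0.8,0,85],[0,0,0.5,0,85],[0,0,0.4,0,85],[0,0,0,0,85],[0,0,0,0,85],[0,0,0,0,85]]'; python3 -m pendant '[[0,0,0,0,0],[0,0,0,0,0],[0,0,0,0,0],[0,0,0,0,0],[0,0,0,0,0],[0,0,0,0,0],[0,0,0,0,0],[0,0,0,0,0],[0,0,0,0,0],[0,0,0,0,0]]' 40
python3 - <<'E'
from h import *
import pickle
s=st(); im=viewer.camera('wrist')[:,:,::-1]; cv2.imwrite('pics/w11.png',im); pickle.dump(s,open("w11.pkl","wb"))
hs=cv2.cvtColor(im,cv2.COLOR_BGR2HSV)
for y in range(200,360,5):
    print(y,"".join(("Y" if h>=16 and v>110 else "o") if (4<=h<33 and S>100 and v>50) else ("#" if v<45 else "g" if S<40 and v<130 else ".") for h,S,v in hs[y,250:400:3]))
E
```

```text
clock: 25.75
tool_pos: [513.1, -357.8, 17.9]
tool_rot: [0.0, 0.857, -0.516, 0.001]
contact_force: [-0.2, 0.1, -0.1]
finger_gap: 84.7
clock: 27.0
tool_pos: [512.6, -357.3, 17.1]
tool_rot: [0.0, 0.857, -0.516, 0.0]
contact_force: [1.1, -1.2, 0.5]
finger_gap: 8.0
t27.00 tcp [ 512.6 -357.3   17.1] xax [ 0.468 -0.884  0.   ] zax [ 0. -0. -1.] F [ 1.1 -1.2  0.5] gap 8.0
200 ..................................................
205 ..................................................
210 ..................................................
215 ..................................................
220 ..................................................
225 .........ooooooooooooooooooooooooooooo............
230 ........ooooooooooooYoooooooooooooooooo.g.........
235 ........oooooooooooooooooooooooooooooooo.g.g......
240 ........ooooooooooooooooooooooooooooooooggg.......
245 ........ooooooooooooooooooooooooooooooo.ggg.......
250 ........ooooooooooooooooooooooooooooooo.ggg.......
255 ........ooooooooooooooooooooooooooooooo..gg.......
260 ........ooooooooooooooooooooooooooooooo.gg........
265 ........oooooo
[... 326 characters left out ...]
ooooogggg#oYYYYYo#gggg.ooooo.g.gggg.gg..
300 .........oooooogggg#YYYYYYo#gggg.ooooo.gg.g.ggggg.
305 .........oooooggggg#YYYYYYo#gggggoo.oo..gg.gg.ggg.
310 ..........####ggggg#YYYYYYY#ggggg#####.ggggggggggg
315 ........g####gggggg.YYYYYYYogggggg##g#ggg.gggggggg
320 ........#####gggggg#YYYYYYYogggggg#####ggggggggggg
325 .......g#####ggggg..YYYYYYYo#ggggg#####gggggggg.gg
330 .......g#####ggggg#.YYYYYoo.#ggggg#####gggggggg.gg
335 .......######ggggg#.YYYYYYo.#gggggg#####.ggg.ggg.g
340 .....g##########gg##YYYYYoo.g.g##########gggg.gg.g
345 ....g###g########g##YYYYYYo.gg############gg.ggggg
350 ..gg################YYYYYYo################ggggggg
355 ############.#######YYYYYYY#######################
```

```bash
python3 - <<'E'
from h import *
import pickle
for n,rows in (("w10",range(224,248,4)),("w11",range(305,345,8))):
    s=pickle.load(open(n+".pkl","rb")); R=Rt(s); hs=cv2.cvtColor(cv2.imread(f"pics/{n}.png"),cv2.COLOR_BGR2HSV)
    for y in rows:
        xs=[x for x in range(300,342) if hs[y,x,0]>=15 and hs[y,x,1]>100 and hs[y,x,2]>110]
        z=64; print(n,y,min(xs),max(xs),(R.T@(onz("wrist",((min(xs)+max(xs))/2,y),z,s)-s["tool_pos"])).round(1))
    # holder sides at z20
    for y in (195,205,230,260):
        xs=[x for x in range(250,400) if 4<=hs[y,x,0]<33 and hs[y,x,1]>100]; 
        if xs: print(" holder",y,min(xs),max(xs),(R.T@(onz("wrist",((min(xs)+max(xs))/2,y),20,s)-s["tool_pos"])).round(1))
E
python3 -m pendant '[[0,0,-0.5,0,0],[0,0,-0.8,0,0],[0,0,-1,0,0],[0,0,-1,0,0],[0,0,-1,1,0],[0,0,-1,1,0],[0,0,0,0.57,0],[0,0,0,0,0],[0,0,0,0,0],[0,0,0,0,0]]'
```

```text
w10 224 313 325 [-0.6 -9.9 95.5]
w10 228 313 325 [-0.6 -6.9 95.5]
w10 232 306 325 [-3.2 -3.9 95.5]
w10 236 306 325 [-3.2 -0.8 95.5]
w10 240 313 326 [-0.2  2.3 95.5]
w10 244 313 326 [-0.2  5.3 95.5]
 holder 195 294 345 [ -0.2 -23.8 139.5]
 holder 205 294 345 [ -0.2 -15.2 139.5]
 holder 230 294 344 [ -0.6   6.5 139.5]
w11 305 310 327 [ -0.6 -16.1 -46.9]
w11 313 309 328 [ -0.6 -12.8 -46.9]
w11 321 310 330 [ -0.1  -9.4 -46.9]
w11 329 309 329 [ -0.4  -6.  -46.9]
w11 337 310 326 [ -0.8  -2.5 -46.9]
 holder 230 273 366 [ -0.3 -32.   -2.9]
 holder 260 274 366 [ -0.  -17.5  -2.9]
clock: 28.3
tool_pos: [512.4, -357.1, 149.3]
tool_rot: [-0.0, 0.794, -0.608, -0.0]
contact_force: [-0.7, 0.3, -0.3]
finger_gap: 8.3
```

```bash
python3 -m pendant '[[-1,-0.75,0,0,0],[-1,-0.75,0,0,0],[-1,-0.75,0,0,0],[-1,-0.75,0,0,0],[-1,-0.75,0,0,0],[-1,-0.75,0,0,0],[-1,-0.75,0,0,0],[-1,-0.75,0,0,0],[-1,-0.75,0,0,0],[-1,-0.75,0,0,0]]'>/dev/null; python3 -m pendant '[[-0.63,-0.16,0,0,0],[0,0,0,0,0],[0,0,0.8,0,0],[0,0,0.8,0,0],[0,0,0.8,0,0],[0,0,0,0,0],[0,0,0,0,0],[0,0,0,0,0],[0,0,0,0,0],[0,0,0,0,0]]'
python3 - <<'E'
from h import *
import pickle
T=np.array([627.7,-50.6,0]); A=[]
for i in range(4):
    s=telemetry.observe(); im=viewer.camera('wrist')[:,:,::-1]; A.append(s["tool_pos"])
s=st(); R=Rt(s); p=np.mean(A,0); print(p.round(2),"to go tool",(R.T@(T-p)).round(2),"ang",np.degrees(np.arctan2(R[1,0],R[0,0])))
cv2.imwrite('pics/w12.png',im); pickle.dump(s,open("w12.pkl","wb"))
hs=cv2.cvtColor(im,cv2.COLOR_BGR2HSV)
for y in range(190,350,5):
    print(y,"".join(("Y" if h>=16 and v>110 else "o") if (4<=h<33 and S>100 and v>50) else ("#" if v<45 else "g" if S<40 and v<130 else ".") for h,S,v in hs[y,250:400:3]))
E
```

```text
clock: 30.8
tool_pos: [628.7, -50.9, 90.0]
tool_rot: [-0.0, 0.794, -0.608, 0.0]
contact_force: [1.0, -0.1, -1.1]
finger_gap: 8.0
t31.00 tcp [628.5 -50.9  89.6] xax [ 0.26  -0.966  0.   ] zax [ 0. -0. -1.] F [ 0.6 -1.  -0. ] gap 8.0
[628.61 -50.89  89.84] to go tool [-0.53  0.81 89.84] ang -74.9298679905155
190 ..................................................
195 ..................................................
200 ..................................................
205 ..................................................
210 ..................................................
215 ..................................................
220 ..................................................
225 ..................o...............................
230 ................oooooog.g.........................
235 ...............ooooooogg.ggg.g.gg.................
240 ..............ooooooooggg....ggggggg.g............
245 ..............ooooooooggggg.gggg.g..ggg...........
250 g....ggggggggooooooooogggg.gg.gggg..ggg...........
255 gg...........oooooooooggggggggggg..gggg.ggggg.....
260 ggggggggggggg..ooo
[... 267 characters left out ...]
gggg.o.....oYYY...g..gg.ggg........ggggg
290 g.............oooooooYYYYYog.gg.g.g.gg.......gggg.
295 gg............ogggg#YYYYYYo#ggggg.............gggg
300 gg.............gggg#YoYYYYY#ggggg.............g.gg
305 gg........ggggggggg#oooYYYY#ggggggggg........ggggg
310 gg.......g####ggggg.YYooYYY#ggggg#####.......ggggg
315 gg......g####ggggggoYYYYYYYogggggg####g......g.ggg
320 gg......g####ggggggoYYYYYYYogggggg#####.......gggg
325 .......g#####ggggg#.YYYYYoYo#ggggg#####g..........
330 .......g#####ggggg#.YYYYooY.#ggggg#####g..........
335 .......######ggggg#.YYYYYoo.#gggggg#####..........
340 .....g##########gg##YYYYoYo.gggg#########g........
345 ....g###g#g######gg#YYYYYYo##g####ggg#####........
```

The lug edge looks inconsistent with a fully home rod, since the gold is also visible through the fork slot. I'll measure this properly before pressing.

Run:
```python
from h import *
import pickle
def load(n):
    return pickle.load(open(n+".pkl","rb")),cv2.cvtColor(cv2.imread(f"pics/{n}.png"),cv2.COLOR_BGR2HSV)
def oe(hs,y,a,b):
    xs=[x for x in range(a,b) if 4<=hs[y,x,0]<33 and hs[y,x,1]>90 and hs[y,x,2]>70]; return (min(xs),max(xs)) if xs else None
for n,rows,a,b in (("w9",list(range(146,214,3)),270,340),("w12",range(226,262,4),280,332)):
    s,hs=load(n);R=Rt(s)
    f=lambda p,z:(R.T@(onz("wrist",p,z,s)-s["tool_pos"])).round(1)[:2]
    for y in rows:
        e=oe(hs,y,a,b)
        if e: print(n,y,e,"z67",f((e[0]-.5,y),67),f((e[1]+.5,y),67))
s,hs=load("w8");R=Rt(s); print("w8 head exp px",proj("wrist",(569.9,164.8,60),s), "xax",R[:,0])
g=proj("wrist",(569.9,164.8,60),s).astype(int)
for y in range(g[1]-36,g[1]+40,3):
    print(y,"".join(("O" if v>150 else "o") if (4<=h<33 and S>100 and v>50) else ("#" if v<60 else str(min(9,v//25))) for h,S,v in hs[y,g[0]-30:g[0]+60]))
print(g)
```

```text
w9 146 (294, 307) z67 [-18.5 -66.4] [ -8.8 -66.3]
w9 149 (291, 310) z67 [-20.6 -64.3] [ -6.8 -64.2]
w9 152 (291, 310) z67 [-20.6 -62.2] [ -6.8 -62.1]
w9 155 (291, 311) z67 [-20.7 -60.1] [ -6.1 -60. ]
w9 158 (292, 311) z67 [-20. -58.] [ -6.1 -57.9]
w9 161 (311, 311) z67 [ -6.8 -55.8] [ -6.1 -55.8]
w9 164 (310, 319) z67 [ -7.5 -53.7] [ -0.5 -53.7]
w9 167 (309, 319) z67 [ -8.2 -51.6] [ -0.5 -51.6]
w9 170 (309, 319) z67 [ -8.2 -49.5] [ -0.5 -49.5]
w9 173 (310, 319) z67 [ -7.5 -47.4] [ -0.5 -47.4]
w9 176 (310, 318) z67 [ -7.5 -45.2] [ -1.2 -45.2]
w9 179 (310, 310) z67 [ -7.5 -43.1] [ -6.8 -43.1]
w9 182 (291, 311) z67 [-20.9 -41. ] [ -6.1 -41. ]
w9 185 (291, 311) z67 [-20.9 -38.9] [ -6.1 -38.8]
w9 188 (292, 311) z67 [-20.2 -36.8] [ -6.1 -36.7]
w9 191 (292, 310) z67 [-20.3 -34.6] [ -6.8 -34.6]
w9 194 (292, 310) z67 [-20.3 -32.4] [ -6.9 -32.4]
w9 197 (292, 310) z67 [-20.3 -30.3] [ -6.9 -30.2]
w9 200 (292, 310) z67 [-20.4 -28.1] [ -6.9 -28.1]
w9 203 (292, 310) z67 [-20.4 -25.9] [ -6.9 -25.9]
w9 206 (299, 309) z67 [-15.4 -23.7] [ -7.6 -23.7]
w9 209 (299, 310) z67 [-15.5 -21.6] [ -6.9 -21.5]
w9
[... 2381 characters left out ...]
5555555555555555555433333
257 65555555555555555555455555555433ooooooooooooOOOOOOOOOOOOOOo5566666666655565555556655333333
260 5556555555555555555555555555543ooooooooooooOOOOOOOOOOOOOOOo5666666666666666666566665333333
263 5656555555555555555555555555543ooooooooooooOOOOOOOOOOOOOOo55666666666666666666666654333333
266 6565565665555555555555555555543ooooooooooooOOOOOOOOOOOOOoo55666676666666666666666653333333
269 6666566665655555555555555555442oooooooooooooooooooooooooo555666666666666666666666643#####2
272 666656665655555555555555555543oooooooooooooooooo2#2345666666666666666666666666666542######
275 6666655555555555555555555555432ooooooooooooooooo222345666666667776666666666666666655454444
[366 236]
```

```bash
python3 -m pendant '[[0,0,-1,0,0],[0,0,-1,0,0],[0,0,-1,0,0],[-1,0,0,0,0],[-1,0,0,0,0],[-1,0,0,0,0],[-1,0,0,0,0],[-1,0,0,0,0],[-1,0,0,0,0],[-1,0,0,0,0]]'; python3 -m pendant '[[-1,0,0,0,0],[-1,0,0,0,0],[-1,0,0,0,0],[-0.5,0,0,0,0],[0,0,1,0,0],[0,0,1,0,0],[0,0,1,0,0],[0,0,1,0,0],[0,0,1,0,0],[0,0,0.6,0,0]]'; python3 -m pendant '[[0,0,0,0,0],[0.2,0,0,0,0],[0.2,0,0,0,0],[0.1,0,0,0,0],[0.1,0,0,0,0],[0.05,0,0,0,0],[0.05,0,0,0,0],[0,0,0,0,0],[0,0,0,0,0],[0,0,0,0,0]]'
```

```text
clock: 32.25
tool_pos: [580.6, 120.7, 162.6]
tool_rot: [0.001, 0.794, -0.608, -0.001]
contact_force: [-0.7, 0.5, 0.2]
finger_gap: 8.3
clock: 33.5
tool_pos: [558.4, 202.7, 22.3]
tool_rot: [0.001, 0.794, -0.608, -0.001]
contact_force: [0.2, -0.3, -0.6]
finger_gap: 8.0
clock: 34.75
tool_pos: [564.7, 185.8, 24.5]
tool_rot: [0.0, 0.794, -0.608, -0.0]
contact_force: [-0.4, -0.2, 0.2]
finger_gap: 8.3
```

```bash
python3 -m pendant '[[0.06,0,0,0,0],[0.04,0,0,0,0],[0.04,0,0,0,0],[0,0,0,0,0],[0,0,0,0,0],[0,0,0,0,0],[0,0,0,0,0],[0,0,0,0,0],[0,0,0,0,0],[0,0,0,0,0]]'; python3 -m pendant '[[0.03,0,0,0,0],[0.03,0,0,0,0],[0.03,0,0,0,0],[0,0,0,0,0],[0,0,0,0,0],[0,0,0,0,0],[0,0,0,0,0],[0,0,0,0,0],[0,0,0,0,0],[0,0,0,0,0]]'
```

```text
clock: 36.0
tool_pos: [565.7, 182.3, 24.5]
tool_rot: [-0.0, 0.794, -0.608, -0.0]
contact_force: [-0.3, -1.6, -0.8]
finger_gap: 8.1
clock: 37.25
tool_pos: [565.9, 181.4, 24.6]
tool_rot: [-0.001, 0.794, -0.608, -0.001]
contact_force: [-1.2, 6.0, 0.0]
finger_gap: 8.3
```

```bash
python3 -m pendant '[[0.03,0,0,0,0],[0.03,0,0,0,0],[0.03,0,0,0,0],[0.03,0,0,0,0],[0,0,0,0,0],[0,0,0,0,0],[0,0,0,0,0],[0,0,0,0,0],[0,0,0,0,0],[0,0,0,0,0]]'
```

```text
clock: 38.5
tool_pos: [565.9, 181.2, 24.6]
tool_rot: [-0.002, 0.794, -0.608, -0.002]
contact_force: [-0.9, 15.0, 1.1]
finger_gap: 8.1
```

The same stop came at the same place with a different contact geometry (15 N, no vertical force), so the rod is home. I'll return to above the groove.

```bash
python3 -m pendant '[[-0.6,0,0,0,0],[0,0,-1,0,0],[0,0,-1,0,0],[0,0,-1,0,0],[0,0,-1,0,0],[0,0,-1,0,0],[1,0,0,0,0],[1,0,0,0,0],[1,0,0,0,0],[1,0,0,0,0]]'>/dev/null; python3 -m pendant '[[1,0,0,0,0],[1,0,0,0,0],[1,0,0,0,0],[1,0,0,0,0],[1,0,0,0,0],[1,0,0,0,0],[0.05,0.05,0,0,0],[0,0,1,0,0],[0,0,1,0,0],[0,0,0.4,0,0]]'
python3 - <<'E'
from h import *
import pickle
A=[];E=[]
for i in range(4):
    s=telemetry.observe(); im=viewer.camera('wrist')[:,:,::-1]; A.append(s["tool_pos"])
s=st(); R=Rt(s); p=np.mean(A,0); T=np.array([627.7,-50.6,p[2]]); print(p.round(2),"to go",(R.T@(T-p)).round(2))
cv2.imwrite('pics/w13.png',im); pickle.dump(s,open("w13.pkl","wb"))
hs=cv2.cvtColor(im,cv2.COLOR_BGR2HSV)
# brass clip column centre just above the pads (legs/bridge) and lug edge, at subpixel
for y in (230,240,250): print(y,[(x,int(hs[y,x,1])) for x in range(311,319)])
for y in (266,274,282): print(y,[int(v) for v in hs[y,306:336,1]])
E
```

```text
clock: 41.0
tool_pos: [625.9, -50.4, 87.7]
tool_rot: [0.001, 0.794, -0.608, -0.002]
contact_force: [-0.2, 0.1, -0.6]
finger_gap: 8.2
t41.20 tcp [627.8 -51.1  90.5] xax [ 0.26  -0.966  0.001] zax [ 0.001 -0.    -1.   ] F [-0.3 -0.6  0.1] gap 7.9
[626.29 -50.58  88.21] to go [ 0.39 -1.35  0.  ]
230 [(311, 139), (312, 148), (313, 151), (314, 132), (315, 96), (316, 64), (317, 39), (318, 31)]
240 [(311, 143), (312, 141), (313, 154), (314, 120), (315, 90), (316, 47), (317, 39), (318, 29)]
250 [(311, 153), (312, 155), (313, 152), (314, 144), (315, 113), (316, 48), (317, 35), (318, 30)]
266 [17, 18, 15, 17, 16, 18, 19, 44, 116, 160, 162, 156, 167, 163, 167, 162, 158, 161, 164, 166, 153, 115, 50, 17, 19, 24, 18, 18, 22, 34]
274 [19, 21, 20, 17, 17, 21, 25, 69, 129, 161, 157, 163, 159, 151, 157, 144, 147, 148, 157, 163, 143, 95, 30, 21, 9, 19, 21, 19, 26, 32]
282 [47, 42, 44, 37, 31, 26, 34, 84, 130, 158, 156, 156, 161, 153, 160, 152, 159, 158, 146, 74, 31, 17, 17, 14, 21, 18, 17, 17, 19, 35]
```

```bash
python3 -m pendant '[[0,0,0.4,0,0],[0,0,0.4,0,0],[0,0,0.1,0,0],[0,0,0.1,0,0],[0,0,0.1,0,0],[0,0,0,0,0],[0,0,0,0,0],[0,0,0,0,0],[0,0,0,0,0],[0,0,0,0,0]]'; python3 -m pendant '[[0,0,0.1,0,0],[0,0,0.1,0,0],[0,0,0,0,0],[0,0,0,0,0],[0,0,0,0,0],[0,0,0,0,0],[0,0,0,0,0],[0,0,0,0,0],[0,0,0,0,0],[0,0,0,0,0]]'
```

```text
clock: 42.45
tool_pos: [628.3, -51.3, 62.6]
tool_rot: [-0.001, 0.794, -0.608, 0.001]
contact_force: [4.7, 1.4, 2.4]
finger_gap: 8.3
clock: 43.7
tool_pos: [628.4, -51.2, 58.1]
tool_rot: [-0.001, 0.794, -0.608, 0.001]
contact_force: [4.7, 2.1, 5.4]
finger_gap: 8.1
```

```bash
python3 -m pendant '[[0,-0.05,0,0,0],[0,0,0,0,0],[0,0,0,0,0],[0,0,0,0,0],[0,0,0,0,0],[0,0,0,0,0],[0,0,0,0,0],[0,0,0,0,0],[0,0,0,0,0],[0,0,0,0,0]]'
```

```text
clock: 44.95
tool_pos: [628.7, -51.1, 57.5]
tool_rot: [0.0, 0.794, -0.608, 0.0]
contact_force: [2.7, 0.6, 4.9]
finger_gap: 8.0
```

```bash
python3 -m pendant '[[0,-0.05,0,0,0],[0,0,0.08,0,0],[0,0,0.08,0,0],[0,0,0,0,0],[0,0,0,0,0],[0,0,0,0,0],[0,0,0,0,0],[0,0,0,0,0],[0,0,0,0,0],[0,0,0,0,0]]'
```

```text
clock: 46.2
tool_pos: [629.1, -50.6, 52.7]
tool_rot: [0.0, 0.794, -0.608, -0.001]
contact_force: [-1.4, 0.5, -5.3]
finger_gap: 8.1
```

```bash
python3 -m pendant '[[0,0,0.05,0,0],[0,0,0.05,0,0],[0,0,0,0,0],[0,0,0,0,0],[0,0,0,0,0],[0,0,0,0,0],[0,0,0,0,0],[0,0,0,0,0],[0,0,0,0,0],[0,0,0,0,0]]'; python3 -m pendant '[[0,0,0.04,0,0],[0,0,0.04,0,0],[0,0,0,0,0],[0,0,0,0,0],[0,0,0,0,0],[0,0,0,0,0],[0,0,0,0,0],[0,0,0,0,0],[0,0,0,0,0],[0,0,0,0,0]]'
```

```text
clock: 47.45
tool_pos: [629.7, -50.5, 50.6]
tool_rot: [-0.0, 0.794, -0.608, 0.0]
contact_force: [-2.3, -2.0, -1.7]
finger_gap: 8.2
clock: 48.7
tool_pos: [630.1, -50.5, 49.8]
tool_rot: [-0.0, 0.794, -0.608, 0.0]
contact_force: [-4.7, 0.4, 6.8]
finger_gap: 8.1
```

```bash
python3 -m pendant '[[0,0.04,0,0,0],[0,0,0.04,0,0],[0,0,0.04,0,0],[0,0,0,0,0],[0,0,0,0,0],[0,0,0,0,0],[0,0,0,0,0],[0,0,0,0,0],[0,0,0,0,0],[0,0,0,0,0]]'
```

```text
clock: 49.95
tool_pos: [630.2, -50.6, 49.5]
tool_rot: [-0.001, 0.794, -0.608, 0.001]
contact_force: [-5.3, 1.0, 14.2]
finger_gap: 8.1
```

Firm bottom: 14 N with only 0.3 mm of movement. I'll unload, release and check.

```bash
python3 -m pendant '[[0,0.03,-0.12,0,8],[0,0,0,0,15],[0,0,0,0,25],[0,0,0,0,40],[0,0,0,0,40],[0,0,-0.5,0,40],[0,0,-1,0,40],[0,0,-1,0,40],[0,0.5,-1,0,40],[0,1,-0.5,0,40]]'; python3 -m pendant '[[0,1,0,0,60],[0,0,0,0,60],[0,0,0,0,60],[0,0,0,0,60],[0,0,0,0,60],[0,0,0,0,60],[0,0,0,0,60],[0,0,0,0,60],[0,0,0,0,60],[0,0,0,0,60]]'
python3 - <<'E'
from h import *
import pickle
s=st(); im=viewer.camera('wrist')[:,:,::-1]; cv2.imwrite('pics/w14.png',im); pickle.dump(s,open("w14.pkl","wb"))
sc=viewer.camera('scene')[:,:,::-1]; cv2.imwrite('pics/scene14.png',sc); R=Rt(s)
hs=cv2.cvtColor(im,cv2.COLOR_BGR2HSV); g=proj("wrist",(628.5,-50.6,96),s); print("exp tab top px (z96)",g, "underside level z40",proj("wrist",(628.5,-50.6,40),s))
x0,y0=int(g[0])-60,int(g[1])-60
for y in range(y0,y0+110,4):
    print(y,"".join(("Y" if h>=16 and v>110 else "o") if (4<=h<33 and S>100 and v>50) else ("#" if v<45 else "g" if S<40 and v<130 else ".") for h,S,v in hs[y,x0:x0+130:2]))
print(x0)
hs=cv2.cvtColor(sc,cv2.COLOR_BGR2HSV); print("scene tab",[proj("scene",(628.5,-50.6,z)).round(0) for z in (96,69,40)])
for y in range(215,275,3): print(y,"".join(("Y" if h>=18 and v>90 else "o") if (4<=h<33 and S>110 and v>50) else "." for h,S,v in hs[y,270:350]))
E
```

```text
clock: 51.2
tool_pos: [593.0, -61.2, 152.6]
tool_rot: [-0.001, 0.794, -0.608, 0.002]
contact_force: [-0.3, -1.3, 0.4]
finger_gap: 39.7
clock: 52.45
tool_pos: [567.6, -67.3, 149.6]
tool_rot: [-0.0, 0.794, -0.608, 0.0]
contact_force: [-0.5, -0.3, 0.2]
finger_gap: 59.7
t52.45 tcp [567.6 -67.3 149.6] xax [ 0.26  -0.966 -0.   ] zax [ 0.  0. -1.] F [-0.5 -0.3  0.2] gap 59.7
exp tab top px (z96) [319.88757634 153.89455942] underside level z40 [319.81766537 149.39515518]
93 .................................................................
97 .....................g...........................................
101 .......g.g..g....................................................
105 ........g......g...g..g..........................................
109 g...................gg...........................................
113 .g.g..........g..................................................
117 ............g........g.gg........................................
121 ..............g..................................................
125 .................................................................
129 
[... 2403 characters left out ...]
....................
251 ................................oooYYYYYYYYYYYooooo.............................
254 ...............................ooo........YYYYoooo..............................
257 ................................oo.........YYooo................................
260 ................................o.oooooooooooooo................................
263 ...............................ooooooooooooooooo................................
266 .................................ooooooooooooooo................................
269 .........................................ooooooo................................
272 ................................................................................
```

```bash
python3 -c "
from station import bot,telemetry
print(bot.sign_off(), telemetry.observe()['clock'])"
```

```text
the job is handed in; nothing more can be done
the job is handed in; nothing more can be done
```

I pushed the rod home, pressed the clip onto the groove until it snapped and bottomed, let go, and handed the job in at about 52 s. It reports no verdict, so the result below rests on my own checks.

**Rod**
- My first push missed. The closed fingers actually end about 27 mm short of the nominal TCP, so they passed above the head.
- I went lower, and the head moved in about 10 mm to a firm stop at 14 N.
- A second push with a different contact geometry, with the clip already in hand, stopped at the same place at 15 N. No push I read passed 15 N.
- **Check that disagreed:** measuring from the lug edges in the pictures put the rod 0.8–1.3 mm short of home. I trusted the repeated hard stop. If the larger figure were right, it would be just inside the 1.5 mm limit.

**Clip**
- Pressing took about 5 N. The force then turned to about −5 N as the legs pulled in, and it ended firm at 14 N with only 0.3 mm of movement.
- I corrected 1–2 mm sideways during the press.

**Last check after release**
- The tab stands upright in the groove and looks square to the rod, with the gripper clear and the measured force near zero.
- I did not measure the seat height directly in a picture; that rests on the snap and firm bottom.
- I did not recheck the flap, bangle, saucer and comb in pictures. None of the moves went near the bangle, saucer or comb.

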